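# Fetch the dressing stone from its case and present it over the lapping plate

## Task

Lift the steel keeper ring off the post that holds the wooden case's flap shut and stand it on the bare bench beside the case, on the right-hand side. Then raise the flap until it stands roughly upright and stays open, and draw the little block-shaped dressing stone out of the case, leaving the thin angle guide lying in there and the plate where it is. Finish while still holding the stone in the gripper, level and still, about 10 cm above the middle of the lapping plate with its length along the plate's length; do not put it down.

Things in the scene. Friction and masses are not known exactly. Their poses are not given: they have to be found in the camera images.
- stone_case: Fixed wooden case, 122 x 168 mm in plan, shut by a flap; walls 50 mm high, 6 mm thick. Origin on the bench, 46 mm behind the outer face of the front wall (the wall with the post), midway across; +x from the front to the hinged back, +y left, z up. A post 10 mm thick stands in front at x = -54, y = -45 mm, ending 92 mm above the bench.
- case_inside (a point): Point on the case's inner floor, 6 mm above the bench, above the case's origin, same axes. The inside reaches from x = -40 to +70, y = -78 to +78 mm. Two cradles (plinths 18 mm wide, tops 18 mm above the bench) run along x at y = -36 and +36 mm; one carries the dressing stone, the other the angle guide, either way round.
- clear_spot (a point): Point on the bench 145 mm to the right (-y) of the case's origin, the middle of the bare patch of bench (about 100 mm across) where the keeper ring is to stand.
- keeper_center (a point): Centre (half-way up) of the keeper: a plain steel ring, 34 mm outside diameter, 16 mm hole, 44 mm high, about 90 g, z along its axis. At the start it hangs loosely over the post, resting on the flap's forked hasp, underside 58 mm above the bench; it must rise 36 mm to come off the post.
- flap (a joint): Angle of the wooden flap, rad: 0 shut, 1.57 upright, stop at 1.8. It is hinged along the back edge of the case and opens up and away from the front; the hinge is stiff, so the flap stays where it is left (about 3 to 5 N at the handle moves it).
- flap_handle (a point): Centre of the flap's handle, a steel cross-bar 14 mm thick, 32 mm long along the case's y, on a thin stem, 30 mm above the flap's top. Flap shut: at x = -36, y = +35 mm of the case, 88 mm above the bench. The flap's edge is 10 mm beyond it, the hasp (at y = -45 mm) 35 mm. Held by its two ends, the bar turns between the fingers as the flap swings.
- flap_hinge (a point): Middle of the flap's hinge axis, which runs along the case's y at the top of the back wall, 54 mm above the bench; the handle goes round it in an arc. With the flap upright its edge stands 176 mm and its hasp 201 mm above the bench.
- dressing_stone_center (a point): Centre of the dressing stone, a small whetstone block 28 mm wide (its x), 52 mm long (its y), 24 mm high (z), about 70 g. It lies hidden under the flap on one of the two cradles, its length along the case's x, with at least 26 mm free on both long sides.
- guide_clip_center (a point): Centre of the angle guide, a thin bar 12 x 64 x 12 mm (length along its y), lying on the other cradle. It stays there.
- plate_top (a point): Middle of the top face of the lapping plate: a flat steel plate with raised pads, 72 mm wide (its x), 190 mm long (its y), 12 mm thick, lying loose on the bench to the left of the case, its length pointing roughly away from the robot.
Things that resemble listed ones, but are neither listed nor needed, are in the scene too. Of the things shaped like the part that bears keeper_center, the bare steel one is meant.

How it is judged:
By the outcome, as a careful person would: the job done as asked, in the order asked, and still so for the second after the job is handed in, while the arm keeps its last pose, push and grip.
It also fails if it takes over 56 s, if anything falls off the work surface, if the arm or the gripper's body presses on something with over 40 N, if the wrist force passes 120 N, or if a joint passes its speed limit or range.

## Robot

A 6-joint arm with a two-finger parallel gripper is mounted at the origin on a cart in front of the work surface, level with it; the furniture and walls round the work are solid. World frame = base frame: x ahead of the robot, y to its left, z up, the work surface at z = 0. Lengths are in m, angles in degrees, forces in N, time in s.
With the tool pointing down it reaches from about 0.35 to 0.875 m from the base axis. Payload 4.2 kg.
Tool frame: the origin (TCP) lies midway between the tips of the shut fingers; the grasp point (between the pads) lies 19 mm behind it; z points along the fingers, y is the line along which they close (so a half turn about z gives the same grasp; the last joint's range is limited). The gripper opens to 87 mm and grips with 3 to 60 N. Pads are 19 mm wide; open, the fingers measure 117 mm over their backs; the gripper's body (75 mm by 190 mm) begins 51 mm behind the grasp point.
Start: joints at [82.769, 22.042, 0.453, 0, -68.411, -14.817], TCP at [0.235, 0.579, 0.223] pointing down, gripper open.
Joint ranges: [-179.83, 179.83], [-69.29, 118.12], [-61.27, 80.66], [-181.25, 117.63], [-171.15, -9.14], [-177.46, 177.46]. Speed limits (degrees/s): [159.86, 159.86, 180, 180, 180, 180].

## Interface

Orientations are given as a 3x3 rotation matrix whose columns are the frame's x, y, z axes.
In Python, from station import sense, capture, camera_params, finish_job gives the robot as it stands.
- The arm moves only by the tool drive_tool, never from a script. Its argument "rows" is a list of rows, each an object of numbers: "tx", "ty", "tz": the shift along the tool's x, y, z in cm; "ax", "ay", "az": the turn, a rotation vector about the tool's x, y, z in rad; "claw": the finger opening in cm, from 0 to 8.7. In form: [{"tx": .., "ty": .., "tz": .., "ax": .., "ay": .., "az": .., "claw": ..}, ...]. A call has 1 to 10 rows; each row shifts and turns the commanded pose from where the row before left it, along the tool's axes as they then stand; what a row does not reach is not made up. A row lasts 1/12 s, in which the tool goes at most 41.7 mm and 7.16 degrees, less where a joint would pass 70% of its speed; a pose out of reach is approached as far as the arm can. A call with a gripper value outside its range is refused whole. The fingers move at their own pace and stop on an object; the grip force is fixed at half the most. Time passes only in rows, so rows that do not move let the fingers close. It gives the time, the measured TCP pose, the force, the opening and the grip force at its end, in the units of the state.
- sense(): the state, without advancing time (a new reading comes with each control period).
- capture(name): name is "scene" or "side" or "wrist"; returns (picture, depth): 420x560x3 uint8, red, green, blue; 420x560 float32, m along the optical axis (not along the pixel's ray), 0 where there is no reading.
- camera_params(name): a dict with "intrinsics" (3x3 intrinsics, pixels), "R" (3x3) and "t" (3): a world point X has camera coordinates R X + t; the wrist camera has in their place "tool_from_camera" (4x4, takes a point from camera to tool coordinates, whose origin is the TCP and whose axes are the flange's). Camera axes: x right, y down, z forward; pixel columns grow to the right and rows downward; lengths in m; the calibration is good to about 2 mm. A picture is of the moment at which its call begins: read the wrist's pose just before it. camera_params takes no time and is no camera call.
- finish_job(): hands the job in; it is judged then, once.
The state is a dict: "time_s": time; "joints": joint angles; "joint_velocities": joint speeds; "effort": joint torques, N m; "tcp_pos": TCP position; "ee_rot": TCP orientation; "wrist_force": force on the tool from outside, world axes, zero at the start; "moment": the same for the moment, N m; "gripper_width": opening from 0.0 (shut) to 1.0 (fully open); "gripper_force": force on a finger pad.
Only numpy, scipy, OpenCV 4.12 (cv2) and the standard library are available. Lean on these libraries where they do the work, as an engineer would, in place of code of your own. Each camera call takes 0.05 s, during which the arm holds its last target. There are 200 camera calls.

## Working session

There is one attempt and no reset: what is moved stays moved. The work goes in short steps, Python scripts to look and compute and a tool call to move; the robot and the scene stay as the last step left them, time stands still between calls to the robot, and variables do not carry over. Pictures are saved under pics/ and viewed, at most 10 in all, crops included, and the job is handed in when it is done.

Besides the shell and the picture viewer there is one more tool, called after "Call:" as name(argument=value, ...), one argument or row to a line, values as JSON. drive_tool: Moves the arm, as the interface text tells. Its arguments: {"type":"object","properties":{"rows":{"type":"array"}},"required":["rows"]}

```bash
mkdir -p pics
cat > h.py <<'E'
import numpy as np, cv2
from station import sense, capture, camera_params, finish_job
def shot(n,f):
    s=sense(); im,d=capture(n); p=camera_params(n); np.savez('pics/'+f+'.npz',im=im,d=d,tp=s['tcp_pos'],R=s['ee_rot'])
    cv2.imwrite('pics/'+f+'.png',im[:,:,::-1]); return im,d
def world(n,f,u,v,d=None):
    z=np.load('pics/'+f+'.npz'); p=camera_params(n); K=np.array(p['intrinsics'])
    if d is None: d=float(np.median([x for x in z['d'][v-1:v+2,u-1:u+2].ravel() if x>0] or [0]))
    c=d*np.linalg.solve(K,[u,v,1])
    if n=='wrist':
        T=np.array(p['tool_from_camera']); return z['R']@(T[:3,:3]@c+T[:3,3])+z['tp']
    return np.array(p['R']).T@(c-np.array(p['t']))
E
python3 - <<'E'
from h import *
a,_=shot('scene','s0');b,_=shot('side','d0');w,_=shot('wrist','w0')
import cv2
big=np.vstack([np.hstack([a,b])])
cv2.imwrite('pics/all0.png',cv2.resize(big,(800,300))[:,:,::-1])
print(sense()); print(camera_params('wrist'))
E
```

```text
{'time_s': 0.15, 'joints': array([ 8.27706487e+01,  2.20794968e+01,  3.97241492e-01, -2.10603230e-02,
       -6.84132834e+01, -1.48171380e+01]), 'joint_velocities': array([ 0.03989469, -0.10605117,  0.24161346,  0.0743364 ,  0.03501558,
       -0.01077496]), 'effort': array([ 1.34363518e-05, -3.91053629e+01,  1.87586385e+01,  4.22234595e+00,
        1.23308107e-02, -1.39771005e-04]), 'tcp_pos': array([0.23440445, 0.57886947, 0.22171811]), 'ee_rot': array([[ 9.26828747e-01, -3.75483918e-01, -5.48907177e-04],
       [-3.75484307e-01, -9.26827351e-01, -1.61117360e-03],
       [ 9.62275903e-05,  1.69938804e-03, -9.99998551e-01]]), 'wrist_force': array([ 0.24266671, -1.07382454, -0.38706533]), 'moment': array([-0.03927619, -0.01539443, -0.00482711]), 'gripper_force': 0.0, 'gripper_width': 1.001577322027699}
{'intrinsics': array([[349.53802174,   0.        , 285.5891441 ],
       [  0.        , 349.53802174, 213.5586286 ],
       [  0.        ,   0.        ,   1.        ]]), 'tool_from_camera': array([[-4.17631108e-04, -9.63233370e-01, -2.68665779e-01,
         7.46589644e-02],
       [ 9.99999910e-01, -3.82048729e-04, -1.84723881e-04,
        -2.19434465e-04],
       [ 7.52887875e-05, -2.68665832e-01,  9.63233443e-01,
        -1.62402478e-01],
       [ 0.00000000e+00,  0.00000000e+00,  0.00000000e+00,
         1.00000000e+00]])}
```

View pics/s0.png

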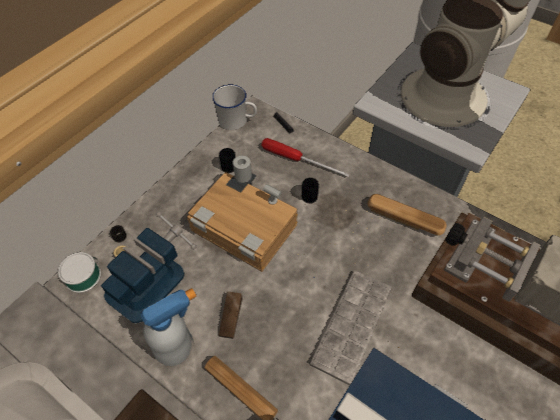

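View pics/d0.png

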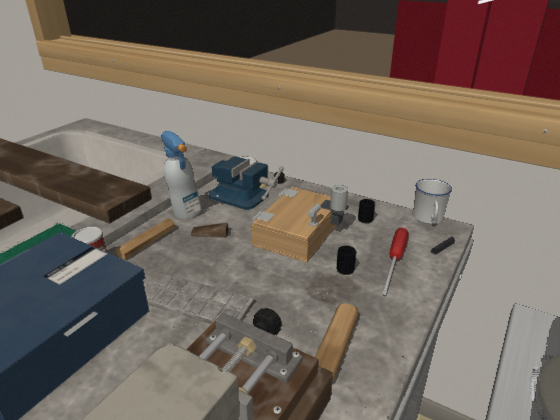

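The scene view shows the bare steel ring on the post at (242,168). It could be confused with the black rings at (227,160), (310,190) and (118,233). The handle is at (270,192), the hinges at (203,218) and (252,243), and the plate at (350,325). Next I'll measure these and check with a close crop.

Run:
```python
from h import *
im=np.load('pics/s0.npz')['im']
cv2.imwrite('pics/c0.png',cv2.resize(im[140:270,150:330],(792,572),interpolation=cv2.INTER_CUBIC)[:,:,::-1])
for u,v in [(242,162),(228,155),(310,182),(272,193),(203,218),(252,243),(187,218),(262,265),(297,212),(225,178),(350,325),(315,365),(355,275),(388,290),(350,380),(178,232),(160,215)]:
    print(u,v,world('scene','s0',u,v).round(3))
```

```text
242 162 [ 0.497 -0.209  0.091]
228 155 [ 0.461 -0.281  0.03 ]
310 182 [ 0.427 -0.097  0.038]
272 193 [ 0.523 -0.118  0.09 ]
203 218 [ 0.624 -0.203  0.058]
252 243 [ 0.614 -0.096  0.058]
187 218 [ 0.618 -0.261  0.001]
262 265 [ 0.624 -0.068  0.023]
297 212 [ 0.505 -0.074  0.045]
225 178 [ 0.527 -0.231  0.057]
350 325 [0.623 0.118 0.009]
315 365 [0.714 0.107 0.01 ]
355 275 [0.538 0.077 0.01 ]
388 290 [0.529 0.139 0.01 ]
350 380 [0.701 0.165 0.01 ]
178 232 [ 0.676 -0.216  0.065]
160 215 [ 0.674 -0.257  0.083]
```

View pics/c0.png

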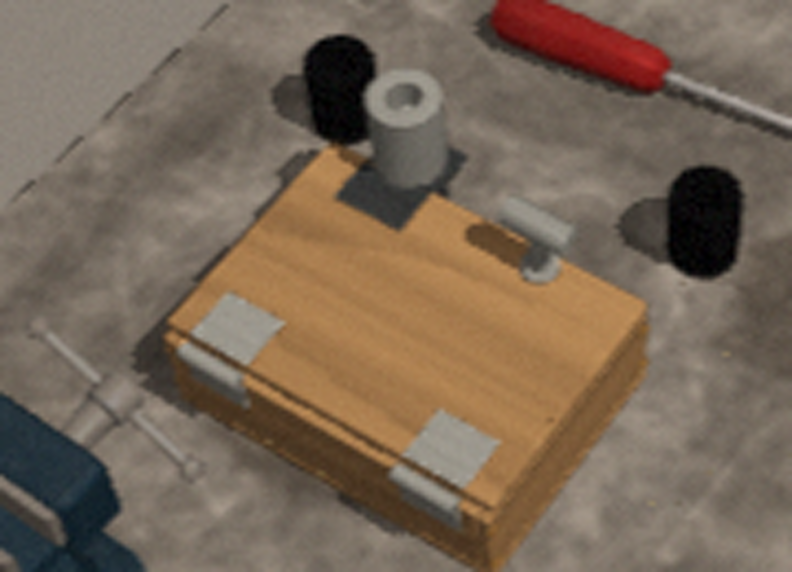

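The crop confirms the bare steel ring at crop (405,95), on the post over the hasp. The handle bar is at (537,225), and both black rings are free-standing decoys. Next is the case pose.

```bash
cat >> h.py <<'E'
def onplane(n,f,u,v,h):
    a=world(n,f,u,v,.3); b=world(n,f,u,v,.6); return a+(b-a)*(h-a[2])/(b[2]-a[2])
E
python3 - <<'E'
from h import *
g=lambda u,v,h:onplane('scene','s0',150+u/4.4-.4,140+v/4.4-.4,h)
P=[g(335,148,.058),g(648,305,.058),g(490,510,.058),g(170,325,.058)]
for p in P: print(p.round(4))
print('ring',g(405,97,.102).round(4),'handle',g(537,222,.095).round(4))
fr,fl,bl,br=P
for a in (fl-fr,bl-br,): print(np.linalg.norm(a),np.degrees(np.arctan2(-a[0],a[1])))
for a in (bl-fl,br-fr): print(np.linalg.norm(a),np.degrees(np.arctan2(a[1],a[0])))
z=np.load('pics/s0.npz')
# height map points near the plate
pts=np.array([world('scene','s0',u,v) for u in range(305,400,2) for v in range(265,385,2)])
m=(pts[:,2]>.006)&(pts[:,2]<.016)&(pts[:,0]<.75)
q=pts[m][:,:2].astype(np.float32); 
print(m.sum(), cv2.minAreaRect(q), q.mean(0))
# obstacles on the right
cam=[(u,v,world('scene','s0',u,v)) for u in range(60,260,3) for v in range(120,300,3)]
t=[(round(float(w[0]),3),round(float(w[1]),3),round(float(w[2]),3)) for u,v,w in cam if w[2]>.015 and w[1]<-.25 and w[0]<.75 and w[2]<.3]
H={}
for x,y,zz in t: k=(round(x/.02)*2,round(y/.02)*2); H[k]=max(H.get(k,0),int(zz*1000))
print(sorted(H.items()))
E
```

```text
[ 0.5176 -0.2367  0.058 ]
[ 0.5068 -0.0735  0.058 ]
[ 0.6246 -0.068   0.058 ]
[ 0.6322 -0.2321  0.058 ]
ring [ 0.5034 -0.2034  0.102 ] handle [ 0.5205 -0.1206  0.095 ]
0.16351074678021105 3.7851394313905895
0.16429359771255153 2.6509115420529157
0.11788700326785181 2.6865182962555756
0.11465272996423063 2.2802933606438107
1147 ((0.6171096563339233, 0.11950363218784332), (0.1901167333126068, 0.07222901284694672), 8.94946002960205) [0.6237425  0.12100689]Traceback (most recent call last):
  File "<stdin>", line 16, in <module>
  File "h.py", line 7, in world
    z=np.load('pics/'+f+'.npz'); p=camera_params(n); K=np.array(p['intrinsics'])
                                   ~~~~~~~~~~~~~^^^
ValueError: time passes only in moves, steps and waits
```

```bash
python3 - <<'E'
s=open('h.py').read()
s=s.replace("def shot","_c={}\n_cp=camera_params\ndef camera_params(n):\n    if n not in _c: _c[n]=_cp(n)\n    return _c[n]\ndef cloud(n,f):\n    z=np.load('pics/'+f+'.npz'); p=camera_params(n); d=z['d']; v,u=np.nonzero(d>0); K=np.array(p['intrinsics'])\n    c=np.linalg.solve(K,np.vstack([u,v,np.ones(len(u))]))*d[v,u]\n    if n=='wrist':\n        T=np.array(p['tool_from_camera']); return (z['R']@(T[:3,:3]@c+T[:3,3:])).T+z['tp'],u,v\n    return (np.array(p['R']).T@(c-np.array(p['t'])[:,None])).T,u,v\ndef shot",1)
open('h.py','w').write(s)
E
python3 - <<'E'
from h import *
P=np.vstack([cloud('scene','s0')[0],cloud('side','d0')[0]])
print('max height (cm) on 4cm grid; rows x, cols y')
ys=np.arange(.66,-.46,-.04);print('      ',*['%4d'%round(y*100) for y in ys])
for x in np.arange(.1,.9,.04):
    r=[]
    for y in ys:
        m=(abs(P[:,0]-x)<.02)&(abs(P[:,1]-y)<.02); r.append('%4d'%round(P[m,2].max()*100) if m.sum()>0 else '   .')
    print('%6.2f'%x,*r)
Q,u,v=cloud('scene','s0')
m=(u>305)&(u<400)&(v>265)&(v<385)&(Q[:,2]>.006)&(Q[:,2]<.016)
print(cv2.minAreaRect(Q[m,:2].astype(np.float32)))
E
```

```text
max height (cm) on 4cm grid; rows x, cols y
         66   62   58   54   50   46   42   38   34   30   26   22   18   14   10    6    2   -2   -6  -10  -14  -18  -22  -26  -30  -34  -38  -42  -46
  0.10    .    .    .    .    .    .    .    .    .    .    .    .    0    0    0   18   22   21   19    0    0    .    .    .    .    .    .    .   14
  0.14    .    .    .    .    .    .    .    .    .    .    .    .    0    0    0    0    0    0    0    0    0    .    .    .    .    .    .   23   17
  0.18    .    .    .    .    .    .    .    .    .    .    .    .    .    .    .    .    .    .    .    .    .    .    .    .    .    .    .   23   23
  0.22    .    .    .    .    .    .    .    .    .    .    .    .    .    .    .    .    .    .    .    .    .    .    .    .    .    .    .   23   23
  0.26    .    .    .    .    .    .    .    .    0    0    0    0    0    0    0    0    0    0    0    0    0    0    0    1    1    0    0   23   23
  0.30    .    .    .    .    .    .    .    .    0    0    0    0    0    0    1    0    0    0    0    0    0    0    1    1    1    8    8   
[... 1542 characters left out ...]
 .    .    .    .    .    .    9    9    9    9    9    9    0    0    0    0    1    2    0    0    9    9    9    2    3    0   24   23
  0.78    .    .    .    .    .    .    .    .    9    9    9    9    9    0    2    2    2    2   20   13    3    9    9    9    4    4    0   23   23
  0.82    .    .    .    .    .    .    .    .    .    9    9    9    9    8    8    3    3    3   20   20    0    9    9    9    4    4    4   23   23
  0.86    .    .    .    .    .    .    .    .    .    9    9    9    9    8    7    2    2    2   20   20    0    1    2    2    4    4    0   23   23
((0.6173170208930969, 0.11945006251335144), (0.19148355722427368, 0.07216273248195648), 8.899938583374023)
```

Run:
```python
from h import *
P=np.vstack([cloud('scene','s0')[0],cloud('side','d0')[0]])
m=(P[:,0]>.45)&(P[:,0]<.65)&(P[:,2]>.05)&(P[:,2]<.22)&(P[:,1]<-.33); print('wall y',np.percentile(P[m,1],[50,90,99,100]))
for y in np.arange(-.36,-.2,.02):
    m=(abs(P[:,1]-y)<.01)&(P[:,2]>.07)&(P[:,0]>.58); print('y%.2f'%y, 'min x of >7cm', np.sort(P[m,0])[:3].round(3), P[m,2].max().round(3) if m.any() else '')
m=(P[:,0]>.5)&(P[:,0]<.64)&(P[:,1]>-.36)&(P[:,1]<-.25)&(P[:,2]>.012); print('on patch',m.sum())
```

```text
wall y [-0.47681115 -0.42849266 -0.42620657 -0.4234182 ]
y-0.36 min x of >7cm [] 
y-0.34 min x of >7cm [] 
y-0.32 min x of >7cm [] 
y-0.30 min x of >7cm [] 
y-0.28 min x of >7cm [] 
y-0.26 min x of >7cm [0.665 0.665 0.666] 0.09
y-0.24 min x of >7cm [0.666 0.667 0.668] 0.09
y-0.22 min x of >7cm [0.666 0.669 0.669] 0.09
on patch 0
```

Call:
drive_tool(
  rows=[
    {"tx": 2.57,"ty": 2.98},
    {"tx": 2.57,"ty": 2.98},
    {"tx": 2.57,"ty": 2.98},
    {"tx": 2.57,"ty": 2.98},
    {"tx": 2.57,"ty": 2.98},
    {"tx": 2.57,"ty": 2.98},
    {"tx": 2.57,"ty": 2.98},
    {"tx": 2.57,"ty": 2.98},
    {"tx": 2.57,"ty": 2.98},
    {"tx": 2.57,"ty": 2.98},
  ],
)

```text
invalid input at $.rows[0]: expected keys tx, ty, tz, ax, ay, az, claw
```

Call:
drive_tool(
  rows=[
    {"tx": 2.57,"ty": 2.98},
    {"tx": 2.57,"ty": 2.98},
    {"tx": 2.57,"ty": 2.98},
    {"tx": 2.57,"ty": 2.98},
    {"tx": 2.57,"ty": 2.98},
    {"tx": 2.57,"ty": 2.98},
    {"tx": 2.57,"ty": 2.98},
    {"tx": 2.57,"ty": 2.98},
    {"tx": 2.57,"ty": 2.98},
    {"tx": 2.57,"ty": 2.98},
  ],
)

```text
invalid input at $.rows[0]: expected keys tx, ty, tz, ax, ay, az, claw
```

Call:
drive_tool(
  rows=[
    {"az": 0.123},
    {"az": 0.123},
    {"az": 0.123},
    {"az": 0.123},
    {"az": 0.123},
    {"az": 0.123},
    {"az": 0.123},
    {"az": 0.123},
    {"az": 0.123},
    {"az": 0.123},
  ],
)

```text
invalid input at $.rows[0]: expected keys tx, ty, tz, ax, ay, az, claw
```

Call:
drive_tool(
  rows=[
    {"az": 0.123},
    {"az": 0.123},
    {"az": 0.123},
    {"az": 0.123},
    {"az": 0.123},
    {"az": 0.123},
    {"az": 0.123},
    {"az": 0.123},
    {"az": 0.123},
    {"az": 0.123},
  ],
)

```text
invalid input at $.rows[0]: expected keys tx, ty, tz, ax, ay, az, claw
```

Call:
drive_tool(
  rows=[
    {"az": 0.123},
    {"az": 0.122},
    {},
  ],
)

```text
invalid input at $.rows[0]: expected keys tx, ty, tz, ax, ay, az, claw
```

Run:
```python
from h import *
shot('wrist','w1'); s=sense()
print(s['tcp_pos'].round(4),s['ee_rot'].round(3),s['joints'].round(1),s['time_s'])
```

```text
[0.2345 0.579  0.2219] [[ 0.927 -0.375 -0.   ]
 [-0.375 -0.927 -0.001]
 [ 0.     0.001 -1.   ]] [ 82.8  22.1   0.4  -0.  -68.4 -14.8] 0.2
```

View pics/w1.png

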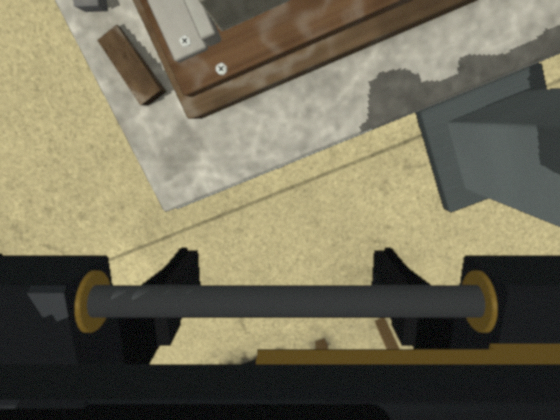

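All seven keys are needed in every row, so nothing has moved yet. The picture is the start-pose view, with the fingers near row 300.

Call:
drive_tool(
  rows=[
    {"tx": 2.57,"ty": 2.98,"tz": 0,"ax": 0,"ay": 0,"az": 0,"claw": 8.7},
    {"tx": 2.57,"ty": 2.98,"tz": 0,"ax": 0,"ay": 0,"az": 0,"claw": 8.7},
    {"tx": 2.57,"ty": 2.98,"tz": 0,"ax": 0,"ay": 0,"az": 0,"claw": 8.7},
    {"tx": 2.57,"ty": 2.98,"tz": 0,"ax": 0,"ay": 0,"az": 0,"claw": 8.7},
    {"tx": 2.57,"ty": 2.98,"tz": 0,"ax": 0,"ay": 0,"az": 0,"claw": 8.7},
    {"tx": 2.57,"ty": 2.98,"tz": 0,"ax": 0,"ay": 0,"az": 0,"claw": 8.7},
    {"tx": 2.57,"ty": 2.98,"tz": 0,"ax": 0,"ay": 0,"az": 0,"claw": 8.7},
    {"tx": 2.57,"ty": 2.98,"tz": 0,"ax": 0,"ay": 0,"az": 0,"claw": 8.7},
    {"tx": 2.57,"ty": 2.98,"tz": 0,"ax": 0,"ay": 0,"az": 0,"claw": 8.7},
    {"tx": 2.57,"ty": 2.98,"tz": 0,"ax": 0,"ay": 0,"az": 0,"claw": 8.7},
  ],
)

```text
time_s: 1.03
tcp_pos: [0.3609, 0.2047, 0.2227]
ee_rot: [[0.927, -0.375, 0.0], [-0.375, -0.927, 0.0], [0.0, -0.001, -1.0]]
wrist_force: [1.0, 1.2, -0.2]
gripper_width: 1.001
gripper_force: 0.0
```

Call:
drive_tool(
  rows=[
    {"tx": 2.57,"ty": 2.98,"tz": 0,"ax": 0,"ay": 0,"az": 0,"claw": 8.7},
    {"tx": 2.57,"ty": 2.98,"tz": 0,"ax": 0,"ay": 0,"az": 0,"claw": 8.7},
    {"tx": 2.57,"ty": 2.98,"tz": 0,"ax": 0,"ay": 0,"az": 0,"claw": 8.7},
    {"tx": 2.57,"ty": 2.98,"tz": 0,"ax": 0,"ay": 0,"az": 0,"claw": 8.7},
    {"tx": 2.57,"ty": 2.98,"tz": 0,"ax": 0,"ay": 0,"az": 0,"claw": 8.7},
    {"tx": 2.57,"ty": 2.98,"tz": 0,"ax": 0,"ay": 0,"az": 0,"claw": 8.7},
    {"tx": 2.57,"ty": 2.98,"tz": 0,"ax": 0,"ay": 0,"az": 0,"claw": 8.7},
    {"tx": 2.57,"ty": 2.98,"tz": 0,"ax": 0,"ay": 0,"az": 0,"claw": 8.7},
    {"tx": 2.57,"ty": 2.98,"tz": 0,"ax": 0,"ay": 0,"az": 0,"claw": 8.7},
    {"tx": 2.0,"ty": 2.0,"tz": 0,"ax": 0,"ay": 0,"az": 0,"claw": 8.7},
  ],
)

```text
time_s: 1.87
tcp_pos: [0.4859, -0.1577, 0.2224]
ee_rot: [[0.926, -0.377, -0.0], [-0.377, -0.926, -0.0], [-0.0, 0.0, -1.0]]
wrist_force: [-0.3, 0.2, -0.3]
gripper_width: 0.998
gripper_force: 0.0
```

Call:
drive_tool(
  rows=[
    {"tx": 0,"ty": 0,"tz": 0,"ax": 0,"ay": 0,"az": 0.123,"claw": 8.7},
    {"tx": 0,"ty": 0,"tz": 0,"ax": 0,"ay": 0,"az": 0.123,"claw": 8.7},
    {"tx": 0,"ty": 0,"tz": 0,"ax": 0,"ay": 0,"az": 0.123,"claw": 8.7},
    {"tx": 0,"ty": 0,"tz": 0,"ax": 0,"ay": 0,"az": 0.123,"claw": 8.7},
    {"tx": 0,"ty": 0,"tz": 0,"ax": 0,"ay": 0,"az": 0.123,"claw": 8.7},
    {"tx": 0,"ty": 0,"tz": 0,"ax": 0,"ay": 0,"az": 0.123,"claw": 8.7},
    {"tx": 0,"ty": 0,"tz": 0,"ax": 0,"ay": 0,"az": 0.123,"claw": 8.7},
    {"tx": 0,"ty": 0,"tz": 0,"ax": 0,"ay": 0,"az": 0.123,"claw": 8.7},
    {"tx": 0,"ty": 0,"tz": 0,"ax": 0,"ay": 0,"az": 0.123,"claw": 8.7},
    {"tx": 0,"ty": 0,"tz": 0,"ax": 0,"ay": 0,"az": 0.123,"claw": 8.7},
  ],
)

```text
time_s: 2.7
tcp_pos: [0.4855, -0.1548, 0.2224]
ee_rot: [[-0.05, -0.999, -0.0], [-0.999, 0.05, 0.0], [-0.0, 0.0, -1.0]]
wrist_force: [0.5, 0.2, 0.1]
gripper_width: 0.999
gripper_force: 0.0
```

Call:
drive_tool(
  rows=[
    {"tx": 0,"ty": 0,"tz": 0,"ax": 0,"ay": 0,"az": 0.123,"claw": 8.7},
    {"tx": 0,"ty": 0,"tz": 0,"ax": 0,"ay": 0,"az": 0.123,"claw": 8.7},
    {"tx": 0,"ty": 0,"tz": 0,"ax": 0,"ay": 0,"az": 0.123,"claw": 8.7},
    {"tx": 0,"ty": 0,"tz": 0,"ax": 0,"ay": 0,"az": 0.123,"claw": 8.7},
    {"tx": 0,"ty": 0,"tz": 0,"ax": 0,"ay": 0,"az": 0.123,"claw": 8.7},
    {"tx": 0,"ty": 0,"tz": 0,"ax": 0,"ay": 0,"az": 0.123,"claw": 8.7},
    {"tx": 0,"ty": 0,"tz": 0,"ax": 0,"ay": 0,"az": 0.123,"claw": 8.7},
    {"tx": 0,"ty": 0,"tz": 0,"ax": 0,"ay": 0,"az": 0.123,"claw": 8.7},
    {"tx": 0,"ty": 0,"tz": 0,"ax": 0,"ay": 0,"az": 0.123,"claw": 8.7},
    {"tx": 0,"ty": 0,"tz": 0,"ax": 0,"ay": 0,"az": 0.123,"claw": 8.7},
  ],
)

```text
time_s: 3.53
tcp_pos: [0.4855, -0.1548, 0.2224]
ee_rot: [[-0.958, -0.287, -0.0], [-0.287, 0.958, 0.0], [0.0, 0.0, -1.0]]
wrist_force: [-0.3, -0.1, 0.9]
gripper_width: 1.001
gripper_force: 0.0
```

Call:
drive_tool(
  rows=[
    {"tx": 0,"ty": 0,"tz": 0,"ax": 0,"ay": 0,"az": 0.123,"claw": 8.7},
    {"tx": 0,"ty": 0,"tz": 0,"ax": 0,"ay": 0,"az": 0.122,"claw": 8.7},
    {"tx": 0,"ty": 0,"tz": 0,"ax": 0,"ay": 0,"az": 0,"claw": 8.7},
  ],
)

```text
time_s: 3.78
tcp_pos: [0.4855, -0.1548, 0.2224]
ee_rot: [[-0.999, -0.05, -0.0], [-0.05, 0.999, 0.0], [0.0, 0.0, -1.0]]
wrist_force: [0.4, 0.8, -0.2]
gripper_width: 1.002
gripper_force: 0.0
```

Run:
```python
from h import *
shot('wrist','w2'); s=sense()
print(s['tcp_pos'].round(4),s['ee_rot'].round(3),s['joints'].round(1),s['time_s'])
P,u,v=cloud('wrist','w2')
m=(abs(P[:,2]-.102)<.006)&(abs(P[:,0]-.503)<.04)&(abs(P[:,1]+.204)<.04); print('ring top',m.sum(),P[m].mean(0),np.percentile(P[m],[2,98],axis=0), cv2.minEnclosingCircle(P[m,:2].astype(np.float32)))
```

```text
[ 0.4855 -0.1548  0.2224] [[-0.999 -0.054 -0.   ]
 [-0.054  0.999  0.   ]
 [ 0.     0.    -1.   ]] [  0.6  10.8 -15.5  -0.  -63.8 -87.5] 3.8333
ring top 985 [ 0.50201402 -0.20533418  0.10166003] [[ 0.48687776 -0.22072512  0.09705136]
 [ 0.51778678 -0.19026678  0.10348822]] ((0.5027392506599426, -0.20574361085891724), 0.017063122242689133)
```

View pics/w2.png

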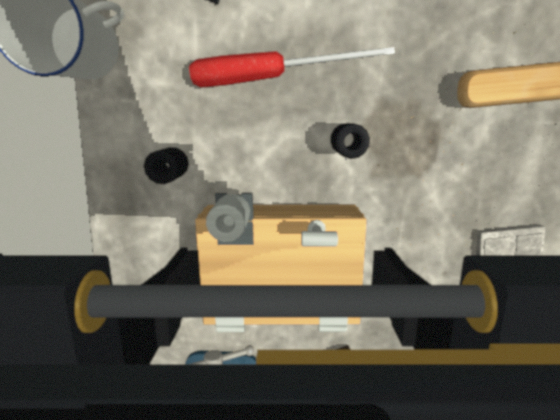

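The wrist view shows the steel ring at (228,220) and the handle at (318,238), with the black decoys at (165,165) and (350,140). I'll grasp the ring.

Call:
drive_tool(
  rows=[
    {"tx": -0.7,"ty": -2.6,"tz": 0,"ax": 0,"ay": 0,"az": 0,"claw": 6},
    {"tx": -0.7,"ty": -2.6,"tz": 0,"ax": 0,"ay": 0,"az": 0,"claw": 6},
    {"tx": 0,"ty": 0,"tz": 3.8,"ax": 0,"ay": 0,"az": 0,"claw": 6},
    {"tx": 0,"ty": 0,"tz": 3.8,"ax": 0,"ay": 0,"az": 0,"claw": 6},
    {"tx": 0,"ty": 0,"tz": 3.8,"ax": 0,"ay": 0,"az": 0,"claw": 6},
    {"tx": 0,"ty": 0,"tz": 3.8,"ax": 0,"ay": 0,"az": 0,"claw": 6},
    {"tx": 0,"ty": 0,"tz": 0,"ax": 0,"ay": 0,"az": 0,"claw": 6},
    {"tx": 0,"ty": 0,"tz": 0,"ax": 0,"ay": 0,"az": 0,"claw": 6},
  ],
)

```text
time_s: 4.5
tcp_pos: [0.5013, -0.2061, 0.0694]
ee_rot: [[-0.999, -0.054, -0.005], [-0.054, 0.999, -0.0], [0.005, 0.0, -1.0]]
wrist_force: [0.8, 0.8, 1.6]
gripper_width: 0.695
gripper_force: 0.0
```

Call:
drive_tool(
  rows=[
    {"tx": 0,"ty": 0,"tz": 0,"ax": 0,"ay": 0,"az": 0,"claw": 4.5},
    {"tx": 0,"ty": 0,"tz": 0,"ax": 0,"ay": 0,"az": 0,"claw": 3},
    {"tx": 0,"ty": 0,"tz": 0,"ax": 0,"ay": 0,"az": 0,"claw": 2},
    {"tx": 0,"ty": 0,"tz": 0,"ax": 0,"ay": 0,"az": 0,"claw": 2},
    {"tx": 0,"ty": 0,"tz": 0,"ax": 0,"ay": 0,"az": 0,"claw": 2},
    {"tx": 0,"ty": 0,"tz": 0,"ax": 0,"ay": 0,"az": 0,"claw": 2},
  ],
)

```text
time_s: 5.0
tcp_pos: [0.503, -0.2061, 0.0719]
ee_rot: [[-0.999, -0.052, 0.002], [-0.052, 0.999, -0.0], [-0.002, -0.001, -1.0]]
wrist_force: [-0.9, 1.5, 4.6]
gripper_width: 0.384
gripper_force: 30.0
```

Call:
drive_tool(
  rows=[
    {"tx": 0,"ty": 0,"tz": -1,"ax": 0,"ay": 0,"az": 0,"claw": 2},
    {"tx": 0,"ty": 0,"tz": -1.5,"ax": 0,"ay": 0,"az": 0,"claw": 2},
    {"tx": 0,"ty": 0,"tz": -1.5,"ax": 0,"ay": 0,"az": 0,"claw": 2},
    {"tx": 0,"ty": 0,"tz": -2,"ax": 0,"ay": 0,"az": 0,"claw": 2},
    {"tx": 0,"ty": 0,"tz": 0,"ax": 0,"ay": 0,"az": 0,"claw": 2},
    {"tx": -1.9,"ty": -3.1,"tz": 0,"ax": 0,"ay": 0,"az": 0,"claw": 2},
    {"tx": -1.9,"ty": -3.1,"tz": 0,"ax": 0,"ay": 0,"az": 0,"claw": 2},
    {"tx": -1.9,"ty": -3.2,"tz": 0,"ax": 0,"ay": 0,"az": 0,"claw": 2},
    {"tx": 0,"ty": 0,"tz": 0,"ax": 0,"ay": 0,"az": 0,"claw": 2},
  ],
)

```text
time_s: 5.75
tcp_pos: [0.567, -0.3014, 0.1293]
ee_rot: [[-0.999, -0.049, 0.002], [-0.049, 0.999, -0.002], [-0.002, -0.002, -1.0]]
wrist_force: [1.2, 0.0, -2.1]
gripper_width: 0.383
gripper_force: 30.0
```

Run:
```python
from h import *
shot('side','d3'); im=np.load('pics/d3.npz')['im']
cv2.imwrite('pics/d3c.png',cv2.resize(im[80:320,180:480],(750,600))[:,:,::-1])
s=sense();print(s['tcp_pos'].round(4),s['wrist_force'].round(1))
```

```text
[ 0.5648 -0.2991  0.1289] [-0.4  0.3 -1.1]
```

View pics/d3c.png

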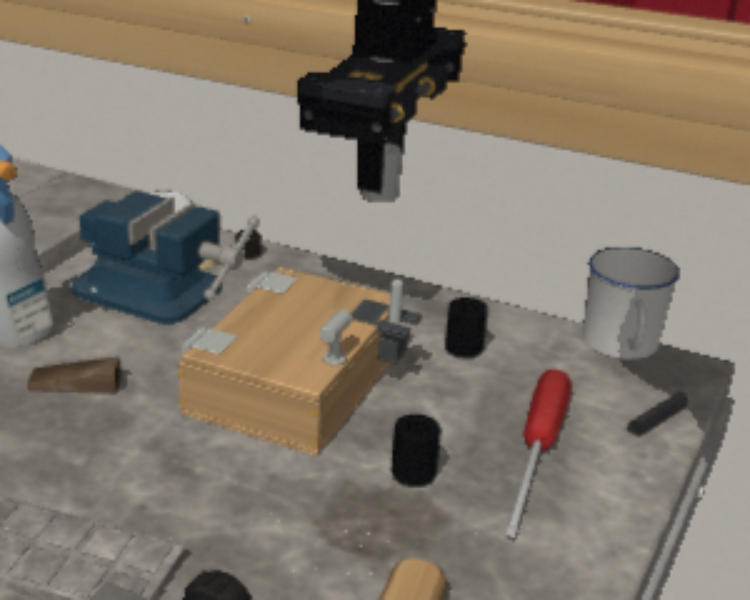

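The ring is off the post at crop (383,180) and held upright; I'll lower it.

Call:
drive_tool(
  rows=[
    {"tx": 0,"ty": 0,"tz": 3.5,"ax": 0,"ay": 0,"az": 0,"claw": 2},
    {"tx": 0,"ty": 0,"tz": 3.5,"ax": 0,"ay": 0,"az": 0,"claw": 2},
    {"tx": 0,"ty": 0,"tz": 2.5,"ax": 0,"ay": 0,"az": 0,"claw": 2},
    {"tx": 0,"ty": 0,"tz": 1.0,"ax": 0,"ay": 0,"az": 0,"claw": 2},
    {"tx": 0,"ty": 0,"tz": 0.5,"ax": 0,"ay": 0,"az": 0,"claw": 2},
    {"tx": 0,"ty": 0,"tz": 0,"ax": 0,"ay": 0,"az": 0,"claw": 2},
    {"tx": 0,"ty": 0,"tz": 0,"ax": 0,"ay": 0,"az": 0,"claw": 2},
  ],
)

```text
time_s: 6.38
tcp_pos: [0.5652, -0.2971, 0.0221]
ee_rot: [[-0.999, -0.052, 0.002], [-0.052, 0.999, -0.001], [-0.002, -0.001, -1.0]]
wrist_force: [0.5, -1.1, -0.1]
gripper_width: 0.383
gripper_force: 30.0
```

Call:
drive_tool(
  rows=[
    {"tx": 0,"ty": 0,"tz": 0.2,"ax": 0,"ay": 0,"az": 0,"claw": 2},
    {"tx": 0,"ty": 0,"tz": 0,"ax": 0,"ay": 0,"az": 0,"claw": 2},
    {"tx": 0,"ty": 0,"tz": 0,"ax": 0,"ay": 0,"az": 0,"claw": 2},
  ],
)

```text
time_s: 6.63
tcp_pos: [0.5648, -0.2971, 0.0198]
ee_rot: [[-0.999, -0.052, 0.002], [-0.052, 0.999, -0.001], [-0.002, -0.001, -1.0]]
wrist_force: [0.8, 0.7, -1.4]
gripper_width: 0.381
gripper_force: 30.0
```

Call:
drive_tool(
  rows=[
    {"tx": 0,"ty": 0,"tz": 0.3,"ax": 0,"ay": 0,"az": 0,"claw": 2},
    {"tx": 0,"ty": 0,"tz": 0,"ax": 0,"ay": 0,"az": 0,"claw": 2},
    {"tx": 0,"ty": 0,"tz": 0,"ax": 0,"ay": 0,"az": 0,"claw": 2},
  ],
)

```text
time_s: 6.88
tcp_pos: [0.564, -0.2969, 0.0155]
ee_rot: [[-0.999, -0.052, -0.0], [-0.052, 0.999, 0.0], [0.0, 0.0, -1.0]]
wrist_force: [-0.1, 0.2, -1.6]
gripper_width: 0.376
gripper_force: 30.0
```

Call:
drive_tool(
  rows=[
    {"tx": 0,"ty": 0,"tz": 0.2,"ax": 0,"ay": 0,"az": 0,"claw": 2},
    {"tx": 0,"ty": 0,"tz": 0,"ax": 0,"ay": 0,"az": 0,"claw": 2},
    {"tx": 0,"ty": 0,"tz": 0,"ax": 0,"ay": 0,"az": 0,"claw": 2},
  ],
)

```text
time_s: 7.13
tcp_pos: [0.5644, -0.2971, 0.014]
ee_rot: [[-0.999, -0.052, 0.001], [-0.052, 0.999, -0.0], [-0.001, -0.0, -1.0]]
wrist_force: [-0.6, 0.2, 2.0]
gripper_width: 0.38
gripper_force: 30.0
```

Call:
drive_tool(
  rows=[
    {"tx": 0,"ty": 0,"tz": 0.1,"ax": 0,"ay": 0,"az": 0,"claw": 2},
    {"tx": 0,"ty": 0,"tz": 0,"ax": 0,"ay": 0,"az": 0,"claw": 3.6},
    {"tx": 0,"ty": 0,"tz": 0,"ax": 0,"ay": 0,"az": 0,"claw": 5},
    {"tx": 0,"ty": 0,"tz": 0,"ax": 0,"ay": 0,"az": 0,"claw": 5},
    {"tx": 0,"ty": 0,"tz": 0,"ax": 0,"ay": 0,"az": 0,"claw": 5},
    {"tx": 0,"ty": 0,"tz": -2,"ax": 0,"ay": 0,"az": 0,"claw": 5},
    {"tx": 0,"ty": 0,"tz": -4,"ax": 0,"ay": 0,"az": 0,"claw": 5},
    {"tx": 0,"ty": 0,"tz": -4,"ax": 0,"ay": 0,"az": 0,"claw": 5},
    {"tx": 0,"ty": 0,"tz": -4,"ax": 0,"ay": 0,"az": 0,"claw": 5},
    {"tx": 0,"ty": 0,"tz": 0,"ax": 0,"ay": 0,"az": 0,"claw": 5},
  ],
)

```text
time_s: 7.97
tcp_pos: [0.5689, -0.2992, 0.1623]
ee_rot: [[-0.998, -0.054, 0.016], [-0.054, 0.999, -0.007], [-0.016, -0.008, -1.0]]
wrist_force: [1.2, -0.5, 1.1]
gripper_width: 0.574
gripper_force: 0.0
```

Run:
```python
from h import *
shot('scene','s4');s=sense();print(s['tcp_pos'].round(4))
for n,f in(('wrist','w2'),('scene','s0')):
    P,u,v=cloud(n,f)
    m=(P[:,2]>.085)&(P[:,2]<.1)&(abs(P[:,0]-.52)<.03)&(abs(P[:,1]+.121)<.035); print('handle',m.sum(),P[m].mean(0),cv2.minAreaRect(P[m,:2].astype(np.float32)))
P,u,v=cloud('scene','s4')
m=(abs(P[:,0]-.565)<.06)&(abs(P[:,1]+.297)<.05)&(P[:,2]>.03)&(P[:,2]<.06); print('ring',m.sum(),cv2.minEnclosingCircle(P[m,:2].astype(np.float32)),P[m,2].max())
```

```text
[ 0.5671 -0.2981  0.1582]
handle 547 [ 0.51534519 -0.12414241  0.09322376] ((0.5162433385848999, -0.12388400733470917), (0.012511977925896645, 0.03176175057888031), 3.488537073135376)
handle 129 [ 0.51929017 -0.1203196   0.09203828] ((0.5177465677261353, -0.12146084755659103), (0.014392402023077011, 0.03158842399716377), 4.735405921936035)
ring 226 ((0.5656691193580627, -0.29442062973976135), 0.017426274716854095) 0.04702961349867413
```

The ring is standing on the clear spot. Next is the handle.

Call:
drive_tool(
  rows=[
    {"tx": 0.78,"ty": 3.5,"tz": 0,"ax": 0,"ay": 0,"az": 0,"claw": 5},
    {"tx": 0.78,"ty": 3.5,"tz": 0,"ax": 0,"ay": 0,"az": 0,"claw": 5},
    {"tx": 0.78,"ty": 3.5,"tz": 0,"ax": 0,"ay": 0,"az": 0,"claw": 5},
    {"tx": 0.78,"ty": 3.5,"tz": 0,"ax": 0,"ay": 0,"az": 0,"claw": 5},
    {"tx": 0.78,"ty": 3.5,"tz": 0,"ax": 0,"ay": 0,"az": 0,"claw": 5},
    {"tx": 0,"ty": 0,"tz": 0,"ax": 0,"ay": 0,"az": 0,"claw": 5},
    {"tx": 0,"ty": 0,"tz": 0,"ax": 0,"ay": 0,"az": 0,"claw": 5},
    {"tx": 0,"ty": 0,"tz": 0,"ax": 0,"ay": 0,"az": 0,"claw": 5},
  ],
)

```text
time_s: 8.68
tcp_pos: [0.516, -0.1241, 0.152]
ee_rot: [[-0.999, -0.052, -0.001], [-0.052, 0.999, -0.0], [0.001, -0.0, -1.0]]
wrist_force: [0.6, -0.7, 0.6]
gripper_width: 0.576
gripper_force: 0.0
```

Call:
drive_tool(
  rows=[
    {"tx": 0,"ty": 0,"tz": 3,"ax": 0,"ay": 0,"az": 0,"claw": 5},
    {"tx": 0,"ty": 0,"tz": 3,"ax": 0,"ay": 0,"az": 0,"claw": 5},
    {"tx": 0,"ty": 0,"tz": 2.2,"ax": 0,"ay": 0,"az": 0,"claw": 5},
    {"tx": 0,"ty": 0,"tz": 0,"ax": 0,"ay": 0,"az": 0,"claw": 5},
    {"tx": 0,"ty": 0,"tz": 0,"ax": 0,"ay": 0,"az": 0,"claw": 4},
    {"tx": 0,"ty": 0,"tz": 0,"ax": 0,"ay": 0,"az": 0,"claw": 2.5},
    {"tx": 0,"ty": 0,"tz": 0,"ax": 0,"ay": 0,"az": 0,"claw": 2.5},
    {"tx": 0,"ty": 0,"tz": 0,"ax": 0,"ay": 0,"az": 0,"claw": 2.5},
    {"tx": 0,"ty": 0,"tz": 0,"ax": 0,"ay": 0,"az": 0,"claw": 2.5},
  ],
)

```text
time_s: 9.43
tcp_pos: [0.5174, -0.1234, 0.0721]
ee_rot: [[-0.999, -0.051, 0.004], [-0.051, 0.999, 0.001], [-0.004, 0.001, -1.0]]
wrist_force: [0.5, 4.2, 1.3]
gripper_width: 0.362
gripper_force: 30.0
```

Call:
drive_tool(
  rows=[
    {"tx": -0.31,"ty": 0,"tz": -0.87,"ax": 0,"ay": 0,"az": 0,"claw": 2.5},
    {"tx": -0.37,"ty": 0,"tz": -0.84,"ax": 0,"ay": 0,"az": 0,"claw": 2.5},
    {"tx": -0.44,"ty": 0,"tz": -0.81,"ax": 0,"ay": 0,"az": 0,"claw": 2.5},
    {"tx": -0.5,"ty": 0,"tz": -0.77,"ax": 0,"ay": 0,"az": 0,"claw": 2.5},
    {"tx": -0.56,"ty": 0,"tz": -0.73,"ax": 0,"ay": 0,"az": 0,"claw": 2.5},
    {"tx": -0.61,"ty": 0,"tz": -0.69,"ax": 0,"ay": 0,"az": 0,"claw": 2.5},
    {"tx": -0.67,"ty": 0,"tz": -0.64,"ax": 0,"ay": 0,"az": 0,"claw": 2.5},
    {"tx": -0.7,"ty": 0,"tz": -0.58,"ax": 0,"ay": 0,"az": 0,"claw": 2.5},
    {"tx": -0.76,"ty": 0,"tz": -0.53,"ax": 0,"ay": 0,"az": 0,"claw": 2.5},
    {"tx": -0.79,"ty": 0,"tz": -0.46,"ax": 0,"ay": 0,"az": 0,"claw": 2.5},
  ],
)

```text
time_s: 10.27
tcp_pos: [0.5693, -0.1206, 0.1395]
ee_rot: [[-0.999, -0.051, -0.01], [-0.051, 0.999, 0.002], [0.01, 0.002, -1.0]]
wrist_force: [-5.6, 5.6, -3.2]
gripper_width: 0.361
gripper_force: 30.0
```

Call:
drive_tool(
  rows=[
    {"tx": -0.82,"ty": 0,"tz": -0.4,"ax": 0,"ay": 0,"az": 0,"claw": 2.5},
    {"tx": -0.86,"ty": 0,"tz": -0.33,"ax": 0,"ay": 0,"az": 0,"claw": 2.5},
    {"tx": -0.88,"ty": 0,"tz": -0.27,"ax": 0,"ay": 0,"az": 0,"claw": 2.5},
    {"tx": -0.9,"ty": 0,"tz": -0.19,"ax": 0,"ay": 0,"az": 0,"claw": 2.5},
    {"tx": -0.91,"ty": 0,"tz": -0.12,"ax": 0,"ay": 0,"az": 0,"claw": 2.5},
    {"tx": -0.92,"ty": 0,"tz": -0.06,"ax": 0,"ay": 0,"az": 0,"claw": 2.5},
    {"tx": -0.92,"ty": 0,"tz": 0.02,"ax": 0,"ay": 0,"az": 0,"claw": 2.5},
    {"tx": -0.91,"ty": 0,"tz": 0.09,"ax": 0,"ay": 0,"az": 0,"claw": 2.5},
    {"tx": -0.9,"ty": 0,"tz": 0.16,"ax": 0,"ay": 0,"az": 0,"claw": 2.5},
    {"tx": -0.89,"ty": 0,"tz": 0.23,"ax": 0,"ay": 0,"az": 0,"claw": 2.5},
  ],
)

```text
time_s: 11.1
tcp_pos: [0.6618, -0.1158, 0.1518]
ee_rot: [[-0.999, -0.053, -0.001], [-0.053, 0.999, 0.0], [0.001, 0.001, -1.0]]
wrist_force: [-2.9, 6.9, 5.7]
gripper_width: 0.358
gripper_force: 30.0
```

Call:
drive_tool(
  rows=[
    {"tx": -0.3,"ty": 0,"tz": 0.1,"ax": 0,"ay": 0,"az": 0,"claw": 2.5},
    {"tx": 0,"ty": 0,"tz": 0,"ax": 0,"ay": 0,"az": 0,"claw": 2.5},
    {"tx": 0,"ty": 0,"tz": 0,"ax": 0,"ay": 0,"az": 0,"claw": 2.5},
    {"tx": 0,"ty": 0,"tz": 0,"ax": 0,"ay": 0,"az": 0,"claw": 2.5},
  ],
)

```text
time_s: 11.43
tcp_pos: [0.6664, -0.1155, 0.1505]
ee_rot: [[-0.999, -0.053, 0.004], [-0.053, 0.999, 0.001], [-0.004, 0.0, -1.0]]
wrist_force: [0.6, 6.7, 2.8]
gripper_width: 0.36
gripper_force: 30.0
```

Run:
```python
from h import *
shot('side','d5'); im=np.load('pics/d5.npz')['im']
cv2.imwrite('pics/d5c.png',cv2.resize(im[80:320,180:480],(750,600))[:,:,::-1])
s=sense();print(s['tcp_pos'].round(4),s['wrist_force'].round(1))
```

```text
[ 0.6664 -0.1155  0.1505] [1.6 5.8 2.3]
```

View pics/d5c.png

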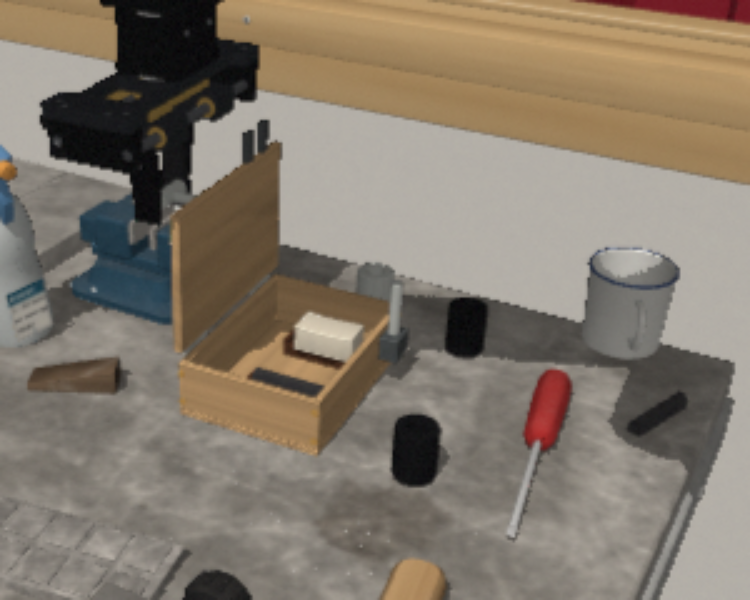

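The flap is upright. The white stone lies on the right-hand cradle at crop (328,338), the dark guide is on the left at (285,382), and the ring stands at (375,278). I'll release, rise and move over the stone.

Call:
drive_tool(
  rows=[
    {"tx": 0,"ty": 0,"tz": 0,"ax": 0,"ay": 0,"az": 0,"claw": 3.6},
    {"tx": 0,"ty": 0,"tz": 0,"ax": 0,"ay": 0,"az": 0,"claw": 5},
    {"tx": 0,"ty": 0,"tz": 0,"ax": 0,"ay": 0,"az": 0,"claw": 5},
    {"tx": 0,"ty": 0,"tz": 0,"ax": 0,"ay": 0,"az": 0,"claw": 5},
    {"tx": 0,"ty": 0,"tz": -2,"ax": 0,"ay": 0,"az": 0,"claw": 5},
    {"tx": 0,"ty": 0,"tz": -3,"ax": 0,"ay": 0,"az": 0,"claw": 5},
    {"tx": 0,"ty": 0,"tz": -3,"ax": 0,"ay": 0,"az": 0,"claw": 5},
    {"tx": 0,"ty": 0,"tz": -3,"ax": 0,"ay": 0,"az": 0,"claw": 5},
    {"tx": 0,"ty": 0,"tz": 0,"ax": 0,"ay": 0,"az": 0,"claw": 5},
  ],
)

```text
time_s: 12.23
tcp_pos: [0.6679, -0.118, 0.2658]
ee_rot: [[-0.999, -0.052, 0.013], [-0.052, 0.999, -0.003], [-0.013, -0.004, -1.0]]
wrist_force: [0.7, -0.3, 1.0]
gripper_width: 0.571
gripper_force: 0.0
```

Call:
drive_tool(
  rows=[
    {"tx": 3.25,"ty": -1.7,"tz": 0,"ax": 0,"ay": 0,"az": 0,"claw": 5},
    {"tx": 3.25,"ty": -1.7,"tz": 0,"ax": 0,"ay": 0,"az": 0,"claw": 5},
    {"tx": 3.25,"ty": -1.7,"tz": 0,"ax": 0,"ay": 0,"az": 0,"claw": 5},
    {"tx": 3.25,"ty": -1.8,"tz": 0,"ax": 0,"ay": 0,"az": 0,"claw": 5},
    {"tx": 0,"ty": 0,"tz": 0,"ax": 0,"ay": 0,"az": 0,"claw": 4.4},
    {"tx": 0,"ty": 0,"tz": 0,"ax": 0,"ay": 0,"az": 0,"claw": 4.4},
    {"tx": 0,"ty": 0,"tz": 0,"ax": 0,"ay": 0,"az": 0,"claw": 4.4},
  ],
)

```text
time_s: 12.82
tcp_pos: [0.539, -0.1926, 0.2579]
ee_rot: [[-0.999, -0.051, 0.001], [-0.051, 0.999, -0.0], [-0.001, -0.0, -1.0]]
wrist_force: [0.2, -0.4, 0.9]
gripper_width: 0.513
gripper_force: 0.0
```

Run:
```python
from h import *
shot('wrist','w6');s=sense();print(s['tcp_pos'].round(4),s['ee_rot'].round(3),s['time_s'],s['gripper_width'])
P,u,v=cloud('wrist','w6')
m=(P[:,2]>.034)&(P[:,2]<.047)&(P[:,0]>.52)&(P[:,0]<.62)&(P[:,1]>-.225)&(P[:,1]<-.16); print('stone',m.sum(),np.median(P[m,2]),cv2.minAreaRect(P[m,:2].astype(np.float32)),P[m].mean(0),u[m].mean(),v[m].mean())
m=(P[:,2]>.07)&(P[:,1]>-.25)&(P[:,1]<-.06)&(P[:,0]>.56);print('flap x',np.percentile(P[m,0],[1,50,99]),P[m,2].max())
```

```text
[ 0.5395 -0.1922  0.2575] [[-0.999 -0.052  0.   ]
 [-0.052  0.999 -0.   ]
 [-0.    -0.    -1.   ]] 12.8667 0.5137314262022136
stone 1158 0.041251116398091064 ((0.5568892359733582, -0.19271548092365265), (0.05208929628133774, 0.02797970175743103), 4.812933921813965) [ 0.55570787 -0.19277057  0.04118256] 284.993091537133 198.72625215889465
flap x [0.62300949 0.62881074 0.71609884] 0.20203012638330625
```

View pics/w6.png

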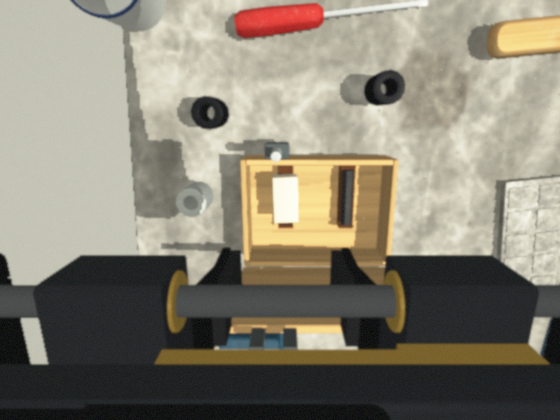

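The wrist view shows the stone at (285,199), the guide at (346,195) and the ring standing at (190,200). I'll descend on the stone.

Call:
drive_tool(
  rows=[
    {"tx": -1.75,"ty": -0.1,"tz": 0,"ax": 0,"ay": 0,"az": 0,"claw": 4.3},
    {"tx": 0,"ty": 0,"tz": 4,"ax": 0,"ay": 0,"az": 0,"claw": 4.3},
    {"tx": 0,"ty": 0,"tz": 4,"ax": 0,"ay": 0,"az": 0,"claw": 4.3},
    {"tx": 0,"ty": 0,"tz": 4,"ax": 0,"ay": 0,"az": 0,"claw": 4.3},
    {"tx": 0,"ty": 0,"tz": 4,"ax": 0,"ay": 0,"az": 0,"claw": 4.3},
    {"tx": 0,"ty": 0,"tz": 2,"ax": 0,"ay": 0,"az": 0,"claw": 4.3},
    {"tx": 0,"ty": 0,"tz": 0,"ax": 0,"ay": 0,"az": 0,"claw": 4.3},
    {"tx": 0,"ty": 0,"tz": 0,"ax": 0,"ay": 0,"az": 0,"claw": 4.3},
    {"tx": 0,"ty": 0,"tz": 0,"ax": 0,"ay": 0,"az": 0,"claw": 4.3},
  ],
)

```text
time_s: 13.62
tcp_pos: [0.5585, -0.1922, 0.0789]
ee_rot: [[-0.999, -0.053, 0.003], [-0.053, 0.999, -0.001], [-0.003, -0.001, -1.0]]
wrist_force: [-1.0, 0.4, 1.0]
gripper_width: 0.491
gripper_force: 0.0
```

Call:
drive_tool(
  rows=[
    {"tx": 0,"ty": 0,"tz": 2,"ax": 0,"ay": 0,"az": 0,"claw": 4.3},
    {"tx": 0,"ty": 0,"tz": 2,"ax": 0,"ay": 0,"az": 0,"claw": 4.3},
    {"tx": 0,"ty": 0,"tz": 1.2,"ax": 0,"ay": 0,"az": 0,"claw": 4.3},
    {"tx": 0,"ty": 0,"tz": 0.8,"ax": 0,"ay": 0,"az": 0,"claw": 4.3},
    {"tx": 0,"ty": 0,"tz": 0,"ax": 0,"ay": 0,"az": 0,"claw": 4.3},
    {"tx": 0,"ty": 0,"tz": 0,"ax": 0,"ay": 0,"az": 0,"claw": 4.3},
  ],
)

```text
time_s: 14.12
tcp_pos: [0.5577, -0.1923, 0.0189]
ee_rot: [[-0.999, -0.052, 0.003], [-0.052, 0.999, -0.001], [-0.003, -0.001, -1.0]]
wrist_force: [0.9, -0.4, 0.2]
gripper_width: 0.494
gripper_force: 0.0
```

Call:
drive_tool(
  rows=[
    {"tx": 0,"ty": 0,"tz": 0,"ax": 0,"ay": 0,"az": 0,"claw": 3.5},
    {"tx": 0,"ty": 0,"tz": 0,"ax": 0,"ay": 0,"az": 0,"claw": 3.0},
    {"tx": 0,"ty": 0,"tz": 0,"ax": 0,"ay": 0,"az": 0,"claw": 2},
    {"tx": 0,"ty": 0,"tz": 0,"ax": 0,"ay": 0,"az": 0,"claw": 2},
    {"tx": 0,"ty": 0,"tz": 0,"ax": 0,"ay": 0,"az": 0,"claw": 2},
    {"tx": 0,"ty": 0,"tz": 0,"ax": 0,"ay": 0,"az": 0,"claw": 2},
  ],
)

```text
time_s: 14.62
tcp_pos: [0.557, -0.1923, 0.0184]
ee_rot: [[-0.999, -0.052, 0.001], [-0.052, 0.999, -0.0], [-0.001, -0.0, -1.0]]
wrist_force: [-0.7, 0.3, 5.7]
gripper_width: 0.318
gripper_force: 29.7
```

Call:
drive_tool(
  rows=[
    {"tx": 0,"ty": 0,"tz": -1,"ax": 0,"ay": 0,"az": 0,"claw": 2},
    {"tx": 0,"ty": 0,"tz": -2,"ax": 0,"ay": 0,"az": 0,"claw": 2},
    {"tx": 0,"ty": 0,"tz": -2.5,"ax": 0,"ay": 0,"az": 0,"claw": 2},
    {"tx": 0,"ty": 0,"tz": -2.5,"ax": 0,"ay": 0,"az": 0,"claw": 2},
    {"tx": 0,"ty": 0,"tz": -2.5,"ax": 0,"ay": 0,"az": 0,"claw": 2},
    {"tx": 0,"ty": 0,"tz": -2.5,"ax": 0,"ay": 0,"az": 0,"claw": 2},
    {"tx": 0,"ty": 0,"tz": 0,"ax": 0,"ay": 0,"az": 0,"claw": 2},
    {"tx": 0,"ty": 0,"tz": 0,"ax": 0,"ay": 0,"az": 0,"claw": 2},
  ],
)

```text
time_s: 15.28
tcp_pos: [0.5569, -0.1922, 0.1491]
ee_rot: [[-0.999, -0.052, 0.003], [-0.052, 0.999, 0.0], [-0.003, -0.0, -1.0]]
wrist_force: [-0.1, 0.6, -1.1]
gripper_width: 0.318
gripper_force: 29.7
```

Call:
drive_tool(
  rows=[
    {"tx": -0.18,"ty": 2,"tz": 0,"ax": 0,"ay": 0,"az": 0,"claw": 2},
    {"tx": -0.18,"ty": 3.5,"tz": 0,"ax": 0,"ay": 0,"az": 0,"claw": 2},
    {"tx": -0.18,"ty": 3.5,"tz": 0,"ax": 0,"ay": 0,"az": 0,"claw": 2},
    {"tx": -0.18,"ty": 3.5,"tz": 0,"ax": 0,"ay": 0,"az": 0,"claw": 2},
    {"tx": -0.18,"ty": 3.5,"tz": 0,"ax": 0,"ay": 0,"az": 0,"claw": 2},
    {"tx": -0.18,"ty": 3.5,"tz": 0,"ax": 0,"ay": 0,"az": 0,"claw": 2},
    {"tx": -0.18,"ty": 3.5,"tz": 0,"ax": 0,"ay": 0,"az": 0,"claw": 2},
    {"tx": -0.18,"ty": 3.5,"tz": 0,"ax": 0,"ay": 0,"az": 0,"claw": 2},
    {"tx": -0.18,"ty": 3,"tz": 0,"ax": 0,"ay": 0,"az": 0,"claw": 2},
    {"tx": 0,"ty": 1.5,"tz": 0,"ax": 0,"ay": 0,"az": 0,"claw": 2},
  ],
)

```text
time_s: 16.12
tcp_pos: [0.5555, 0.121, 0.1457]
ee_rot: [[-0.999, -0.054, -0.003], [-0.054, 0.999, -0.001], [0.003, -0.001, -1.0]]
wrist_force: [0.6, 0.1, -1.1]
gripper_width: 0.318
gripper_force: 29.7
```

Call:
drive_tool(
  rows=[
    {"tx": -2,"ty": -0.1,"tz": 0,"ax": 0,"ay": 0,"az": 0,"claw": 2},
    {"tx": -2,"ty": -0.1,"tz": 0,"ax": 0,"ay": 0,"az": 0,"claw": 2},
    {"tx": -2,"ty": -0.1,"tz": 0,"ax": 0,"ay": 0,"az": 0,"claw": 2},
    {"tx": 0,"ty": 0,"tz": 1.5,"ax": 0,"ay": 0,"az": -0.05,"claw": 2},
    {"tx": 0,"ty": 0,"tz": 1.5,"ax": 0,"ay": 0,"az": -0.05,"claw": 2},
    {"tx": 0,"ty": 0,"tz": 1.2,"ax": 0,"ay": 0,"az": 0,"claw": 2},
    {"tx": 0,"ty": 0,"tz": 0,"ax": 0,"ay": 0,"az": 0,"claw": 2},
    {"tx": 0,"ty": 0,"tz": 0,"ax": 0,"ay": 0,"az": 0,"claw": 2},
    {"tx": 0,"ty": 0,"tz": 0,"ax": 0,"ay": 0,"az": 0,"claw": 2},
  ],
)

```text
time_s: 16.87
tcp_pos: [0.6166, 0.1182, 0.1054]
ee_rot: [[-0.988, -0.151, -0.0], [-0.151, 0.988, -0.0], [0.0, -0.0, -1.0]]
wrist_force: [0.9, -0.7, -0.5]
gripper_width: 0.319
gripper_force: 29.7
```

Run:
```python
from h import *
a,_=shot('side','d7');b,_=shot('scene','s7');s=sense();print(s['tcp_pos'].round(4),s['ee_rot'].round(3),s['time_s'],s['gripper_width'],s['gripper_force'])
cv2.imwrite('pics/f7.png',cv2.resize(np.hstack([a,b]),(800,300),interpolation=cv2.INTER_AREA)[:,:,::-1])
P,u,v=cloud('scene','s7')
m=(abs(P[:,0]-.565)<.06)&(abs(P[:,1]+.297)<.05)&(P[:,2]>.03)&(P[:,2]<.06); print('ring',m.sum(),cv2.minEnclosingCircle(P[m,:2].astype(np.float32)),P[m,2].max())
P,u,v=cloud('side','d7')
m=(P[:,2]>.065)&(P[:,2]<.21)&(P[:,1]>-.25)&(P[:,1]<-.07)&(P[:,0]>.59)&(P[:,0]<.65); A=P[m]; print('flap tilt',np.polyfit(A[:,2],A[:,0],1),m.sum())
```

```text
[0.617  0.1185 0.1062] [[-0.988 -0.151  0.001]
 [-0.151  0.988  0.   ]
 [-0.001  0.    -1.   ]] 16.9667 0.32473603738256607 29.72794673871249
ring 30 ((0.5576267838478088, -0.2943515181541443), 0.01034826971590519) 0.046952153262922645
flap tilt [0.01652888 0.62141714] 2190
```

View pics/f7.png

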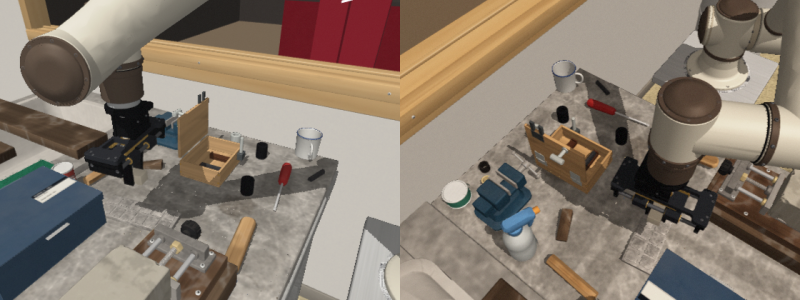

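The flap stands upright at side-view pixel (193,145), the guide is still in the case and the ring stands. The gripper holds the stone over the plate. I'll settle the arm and hand in.

Call:
drive_tool(
  rows=[
    {"tx": 0,"ty": 0.1,"tz": 0,"ax": 0,"ay": 0,"az": 0,"claw": 2},
    {"tx": 0,"ty": 0,"tz": 0,"ax": 0,"ay": 0,"az": 0,"claw": 2},
    {"tx": 0,"ty": 0,"tz": 0,"ax": 0,"ay": 0,"az": 0,"claw": 2},
    {"tx": 0,"ty": 0,"tz": 0,"ax": 0,"ay": 0,"az": 0,"claw": 2},
    {"tx": 0,"ty": 0,"tz": 0,"ax": 0,"ay": 0,"az": 0,"claw": 2},
    {"tx": 0,"ty": 0,"tz": 0,"ax": 0,"ay": 0,"az": 0,"claw": 2},
    {"tx": 0,"ty": 0,"tz": 0,"ax": 0,"ay": 0,"az": 0,"claw": 2},
    {"tx": 0,"ty": 0,"tz": 0,"ax": 0,"ay": 0,"az": 0,"claw": 2},
  ],
)

```text
time_s: 17.63
tcp_pos: [0.6164, 0.1193, 0.1054]
ee_rot: [[-0.989, -0.151, -0.0], [-0.151, 0.989, -0.0], [0.0, -0.0, -1.0]]
wrist_force: [0.3, 0.1, 0.2]
gripper_width: 0.32
gripper_force: 29.7
```

```bash
python3 -c "
from station import *
s=sense();print(s['tcp_pos'],s['joint_velocities'].round(2),s['gripper_width']);print(finish_job())"
```

```text
[0.61642981 0.11926286 0.10542412] [ 0.06  0.06 -0.01 -0.01 -0.05 -0.05] 0.3202136803742153
the job is handed in; nothing more can be done
None
```

I handed the job in at about 18 s: the keeper ring stands on the bare bench right of the case, the flap stays upright, the angle guide is still in the case, and the gripper holds the stone level and still about 10 cm above the middle of the plate, along its length; no verdict came back.

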